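# Close a battery pod with a click-stop cap

## Task

Take the click-stop cap from its blue stand, put its steel crossbar through the slot of the grey battery pod, press it gently down on the orange seal and turn it clockwise (seen from above) so that it locks under the plate. Go on turning clockwise until the end stop is felt and the ratchet has clicked over two or three times, never a fourth, then let go of the cap. Never make the ratchet slip before the cap is locked or press hard, and leave the other things on the bench where they lie.

Things in the scene. Friction and masses are not known exactly. Their poses are not given: they have to be found in the camera images.
- cap: core of the loose click-stop cap (whole cap 120 to 200 g): grey disc 66 mm across, 6 thick; below it a steel stem 11 mm thick and a round-ended steel crossbar 38 mm long (along x) and 11 mm thick, lowest line 21 mm, upper line 10 mm below the disc. Origin: centre of the disc's underside, z up. Parked upright, disc on the stand. On it turns the black shell with the yellow bar
- cap_bar (a point): on the cap's axis in the yellow bar, 38 mm above the core's origin: where to grip. Bar 50 mm long (x), 16 mm thick (y), and spans 16 to 50 mm above the origin, on a black shell 64 mm across, 6 to 16 mm above it. Turns with the shell; at the start the bar lies along the crossbar. At 0.2 to 0.4 N m (rubbing stays under 0.15) the shell slips on the core, one click per 0.393 rad, the torque falling to 0 after each
- pod: the battery pod: fixed grey cast box with an aluminium top plate, 130 x 130 mm, 95 mm high; origin: centre of its underside; x along the slot in its top (two red marks continue the slot)
- pod_slot (a point): centre of the slot at the plate's top face (95 mm above the bench). The slot is 44 mm (pod's x) by 13.5 mm, the plate 6 mm thick, with 39 mm of room below. Below the plate the crossbar turns clockwise only, to an end stop that lies between 0.7 and 1.7 rad from the slot, elsewhere each time
- seal: orange sprung seal ring round the slot, 60 mm across, top 7 mm above the plate when free (origin: centre of its top). Sinks from 3 N, 1.5 N more per mm, hard after 5 mm. The cap's disc rests on it; the crossbar is clear below the plate and can turn only when it is 3 mm down (7.5 N) or more. Let go, it pushes the crossbar up under the plate and so holds the locked cap, disc 4 mm above the plate
- stand: fixed blue block 90 x 90 mm, 35 mm high, with a 48 mm hole through its middle, in which the cap is parked; origin: centre of its underside
- battery: bystander: silver and black battery pack 146 x 52 x 47 mm; origin under its centre, x along its length
- marker: bystander: black and white marker pen 145 mm long lying along its x, 13 mm thick; origin under its middle
- scissors: bystander: scissors with orange loops, 210 mm long, lying along x, tips to +x; origin under the rivet
- calipers: bystander: steel and black digital calipers 220 mm long, lying along x, 12 mm high; origin under the middle
- tape: bystander: roll of blue tape, a ring 90 mm across, 19 mm high; origin under its centre
- adapter: bystander: small brass adapter, 36 mm high, foot 24 mm across; origin under its centre

How it is judged (in metres and radians):
On the way:
1. the cap is in the slot and turned under the plate by more than 0.55 rad (horizontal distance between cap and pod_slot below 0.005 m and z of cap in the frame of pod_slot below 0.006 m and angle between the x axis of cap and the x axis of pod, either way round above 0.55 rad), for 0.1 s.
At the end, for the whole second after the job is handed in: cap released, still and upright (0.12 rad) on the pod: axis within 5 mm of the slot centre, disc less than 6 mm above the plate, crossbar turned over 0.55 rad from the slot, shell slipped two or three clicks on its core (bar 0.6 to 1.37 rad from the crossbar) (all of step 1 and angle between cap's own z axis and vertical below 0.12 rad and angle between the x axis of cap_bar and the x axis of cap, either way round between 0.6 and 1.37 rad and angular speed of cap below 0.1 rad/s and linear speed of cap below 0.01 m/s); the robot touches nothing.
It fails at once if the ratchet slipped (more than 0.25 rad) while the cap was not locked under the plate by 0.55 rad (angle between the x axis of cap_bar and the x axis of cap, either way round above 0.25 rad and not (horizontal distance between cap and pod_slot below 0.005 m and z of cap in the frame of pod_slot below 0.006 m and angle between the x axis of cap and the x axis of pod, either way round above 0.55 rad)).
It fails at once if a fourth click: the bar came more than 1.45 rad from the crossbar (angle between the x axis of cap_bar and the x axis of cap, either way round above 1.45 rad).
It fails at once if the cap was pressed on the pod with more than 40 N (contact force between cap and pod above 40 N).
It fails at once if another thing on the bench was moved more than 30 mm (distance of any of battery, marker, scissors, calipers, tape, adapter from where it was at the start of the episode above 0.03 m).
It also fails if it takes over 72 s, if anything falls off the work surface, if the arm or the gripper's body presses on something with over 40 N, if the wrist force passes 120 N, or if a joint passes its speed limit or range.

## Robot

A 6-joint arm with a two-finger parallel gripper is mounted at the origin on the work surface. World frame = base frame: x ahead of the robot, y to its left, z up, the work surface at z = 0. Lengths are in m, angles in degrees, forces in N, time in s.
With the tool pointing down it reaches from about 0.4 to 0.825 m from the base axis. Payload 7 kg.
Tool frame: the origin (TCP) lies at the very end of the fingers, on their centre line; the grasp point (between the pads) lies 19 mm behind it; x points along the fingers, z is the direction in which the jaws open and shut, and the axes are right-handed (so a half turn about x gives the same grasp; the last joint's range is limited). The gripper opens to 88 mm and grips with 3 to 60 N. Pads are 19 mm wide; open, the fingers measure 130 mm over their backs; the gripper's body (78 mm by 193 mm) begins 47 mm behind the grasp point.
Start: joints at [83.658, 20.546, 0.682, 0, -70.136, -16.507], TCP at [0.262, 0.622, 0.227] pointing down, gripper open.
Joint ranges: [-176.03, 176.03], [-82.01, 121.73], [-58.28, 71.71], [-173.87, 95.51], [-174.79, -0.11], [-173.66, 173.66]. Speed limits (degrees/s): [136.94, 136.94, 172.46, 180, 180, 180].

## Interface

Orientations are given as [roll, pitch, yaw] about the fixed x, y, z axes, in that order (R = Rz(yaw) Ry(pitch) Rx(roll)).
In Python, from plant import * gives the robot as it stands.
- The arm moves only by the tool arm_command, never from a script. Its argument "commands" is one flat list of numbers, 5 for each row, row after row: the shift along the tool's x, y, z in mm, then the turn about the tool's x in degrees, then the opening in per cent of the stroke, from 0 (shut) to 100 (fully open). A call has 1 to 5 rows; each row shifts and turns the pose as measured when the row begins, along the tool's axes as they then stand; what a row does not reach is not made up. A row lasts 1/8 s, in which the tool goes at most 62.5 mm and 10.7 degrees, less where a joint would pass 70% of its speed; a pose out of reach is approached as far as the arm can. A call is refused whole if a number of a shift passes 62.5 or a number of a turn 10.7, either way. A call with a gripper value outside its range is refused whole. The fingers move at their own pace and stop on an object; the grip force is fixed at half the most. Time passes only in rows, so rows that do not move let the fingers close. It gives the time, the measured TCP pose, the force and the opening at its end, in the units of the state.
- get_obs(): the state, without advancing time (a new reading comes with each control period).
- snapshot(name): name is "side" or "top"; returns a dict with "frame" (400x640x3 uint8, blue, green, red), "fov_y" (degrees; the focal length in pixels is half the picture's height over the tangent of half this angle, whatever the lens; pixels are square), "cx", "cy" (the principal point, pixels), "world_to_cam" (4x4, takes a point from world to camera coordinates). Camera axes: x right, y up, looking along -z (the intrinsics and any distortion apply to the point x, -y, -z); pixel columns grow to the right and rows downward; lengths in m; the calibration is good to about 2 mm. A picture is of the moment at which its call begins. There is no depth.
- close_job(): hands the job in, once; it reports no verdict.
The state is a dict: "clock": time; "joint_pos": joint angles; "qvel": joint speeds; "tau": joint torques, N m; "tool_pos": TCP position; "orientation": TCP orientation; "force": force on the tool from outside, world axes, zero at the start; "moment": the same for the moment, N m; "opening": finger opening in m.
Only numpy, scipy, OpenCV 4.12 (cv2) and the standard library are available. Lean on these libraries where they do the work, as an engineer would, in place of code of your own. Each camera call takes 0.05 s, during which the arm holds its last target. There are 200 camera calls.

## Working session

There is one attempt and no reset: what is moved stays moved. The work goes in short steps, Python scripts to look and compute and a tool call to move; the robot and the scene stay as the last step left them, time stands still between calls to the robot, and variables do not carry over. Pictures are saved under pics/ and viewed, about 8 in all and at most 12, crops included, and the job is handed in when it is done.

Besides the shell and the picture viewer there is one more tool, called after ">>>" as name(argument=value, ...), one argument or row to a line, values as JSON. arm_command: Moves the arm, as the interface text tells. Its arguments: {"type":"object","properties":{"commands":{"type":"array"}},"required":["commands"]}

```bash
mkdir -p pics; cat > h.py <<'E'
from plant import *
import numpy as np, cv2
def ray(s,u,v):
    f=200/np.tan(np.radians(s["fov_y"])/2)
    M=np.array(s["world_to_cam"]);R=M[:3,:3];t=M[:3,3]
    d=R.T@np.array([(u-s["cx"])/f,-(v-s["cy"])/f,-1]);return -R.T@t,d
def onz(s,u,v,z):
    o,d=ray(s,u,v);return o+d*(z-o[2])/d[2]
def proj(s,p):
    f=200/np.tan(np.radians(s["fov_y"])/2)
    c=np.array(s["world_to_cam"])@np.append(p,1);return s["cx"]+f*c[0]/-c[2], s["cy"]-f*c[1]/-c[2]
def near(s1,p1,s2,p2):
    o1,d1=ray(s1,*p1);o2,d2=ray(s2,*p2)
    a=np.linalg.lstsq(np.c_[d1,-d2],o2-o1,rcond=None)[0]
    x,y=o1+a[0]*d1,o2+a[1]*d2;return (x+y)/2,np.linalg.norm(x-y)
E
python3 - <<'E'
from h import *
for n in("top","side"):
    s=snapshot(n);cv2.imwrite(f"pics/{n}0.png",s["frame"]);np.save(n+"0.npy",s,allow_pickle=True)
    print(n,[k for k in s if k!="frame"],s["fov_y"],s["cx"],s["cy"],np.round(ray(s,320,200),3), {k:v for k,v in s.items() if k not in("frame","world_to_cam")})
print(get_obs())
E
```

```text
top ['fov_y', 'cx', 'cy', 'world_to_cam'] 52.18241774074636 315.2405688696328 197.89008864000797 [[ 0.467 -0.024  1.042]
 [ 0.101 -0.015 -0.995]] {'fov_y': 52.18241774074636, 'cx': 315.2405688696328, 'cy': 197.89008864000797}
side ['fov_y', 'cx', 'cy', 'world_to_cam'] 45.60093590821982 320.1988366420894 204.57790948049174 [[-0.05  -0.607  0.858]
 [ 0.542  0.515 -0.664]] {'fov_y': 45.60093590821982, 'cx': 320.1988366420894, 'cy': 204.57790948049174}
{'clock': 0.1, 'joint_pos': array([ 8.36575554e+01,  2.05879123e+01,  6.39677442e-01, -1.68199040e-02,
       -7.01375132e+01, -1.65070184e+01]), 'qvel': array([-0.04649715,  0.0720644 ,  0.14946828,  0.10270268, -0.05295785,
        0.05735905]), 'tau': array([-1.68014158e-03, -5.84166205e+01,  2.93753189e+01,  7.01554477e+00,
        1.02327907e-02, -5.40659732e-05]), 'tool_pos': array([0.26196904, 0.6216135 , 0.22571769]), 'orientation': array([   6.0599153 ,   89.91280572, -106.79527434]), 'force': array([ 0.23913882, -1.21978085, -0.251854  ]), 'moment': array([ 0.03283622, -0.04551584, -0.01482149]), 'opening': 0.08739801784205865}
```

View pics/top0.png

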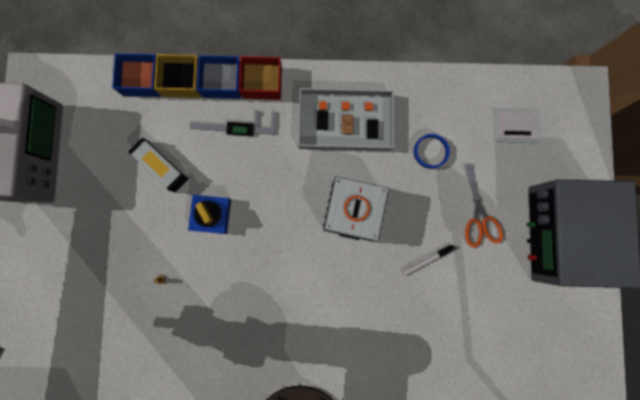

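View pics/side0.png

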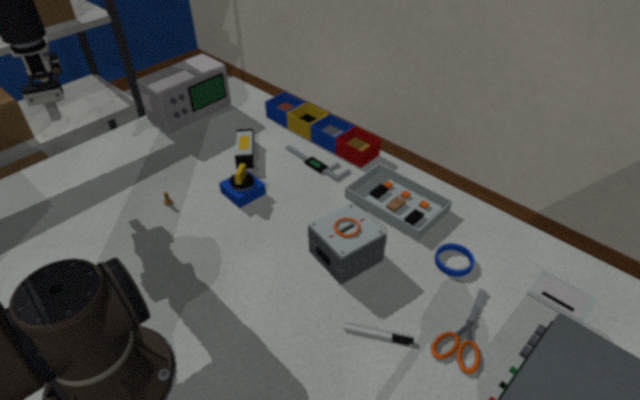

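The top view shows the stand and cap at about (210,214) with the yellow bar tilted. The pod is at (357,208) with its orange seal, and the tape, scissors, marker, adapter and battery are clear of both. The side view shows the same: cap bar at (240,175), seal at (347,227). Next I'll measure by masks.

```bash
cat >> h.py <<'E'
def blob(s,lo,hi,box,draw=False):
    x0,y0,x1,y1=box
    hsv=cv2.cvtColor(s["frame"],cv2.COLOR_BGR2HSV)[y0:y1,x0:x1]
    m=cv2.inRange(hsv,np.array(lo),np.array(hi))
    n,l,st,c=cv2.connectedComponentsWithStats(m)
    return [(st[i,4],c[i]+[x0,y0],(l==i)) for i in np.argsort(-st[1:,4])[:4]+1 if st[i,4]>3],m
E
python3 - <<'E'
from h import *
T=np.load("top0.npy",allow_pickle=True).item();S=np.load("side0.npy",allow_pickle=True).item()
for n,s,b in(("top yellow",T,(185,190,235,240)),("side yellow",S,(225,160,265,200))):
    r,m=blob(s,(18,110,70),(35,255,255),b)
    for a,c,l in r:
        q=cv2.minAreaRect(np.argwhere(m>0)[:,::-1].astype(np.float32)+np.array(b[:2],np.float32)); print(n,a,c,q)
for n,s,b in(("top orange",T,(335,185,380,230)),("side orange",S,(325,210,370,245))):
    r,m=blob(s,(0,90,70),(16,255,255),b); p=np.argwhere(m>0)[:,::-1].astype(np.float32)+np.array(b[:2],np.float32)
    r,_=blob(s,(0,90,70),(16,255,255),b)
    for a,c,l in r: print(n,a,c)
    big=r[0]; q=np.argwhere(big[2])[:,::-1]+b[:2]; print(cv2.fitEllipse(cv2.convexHull(q.astype(np.float32))))
r,m=blob(T,(100,120,50),(130,255,255),(180,190,240,240)); h=np.argwhere(m>0)[:,::-1].astype(np.float32)+[180,190]
q=cv2.minAreaRect(h.astype(np.float32)); print("stand",q); 
for z in(.035,):print([np.round(onz(T,*p,z)[:2],4) for p in cv2.boxPoints(q)])
def c(a,b,s,k): 
    x0,y0,x1,y1=b; return cv2.resize(s["frame"][y0:y1,x0:x1],(400,400),interpolation=cv2.INTER_CUBIC)
cv2.imwrite("pics/c0.png",np.vstack([np.hstack([c(0,(180,185,240,245),T,0),c(0,(325,175,390,240),T,0)])[:,:],])) 
E
```

```text
top yellow 158 [202.71518987 212.74050633] ((202.7000274658203, 212.9000244140625), (21.0190372467041, 7.602630138397217), 63.43495178222656)
side yellow 129 [238.89922481 172.75193798] ((238.58824157714844, 172.64706420898438), (7.761139392852783, 20.858062744140625), 14.03624439239502)
top orange 232 [356.31465517 207.72844828]
((356.4550476074219, 207.88079833984375), (25.711023330688477, 26.5317325592041), 116.64527893066406)
side orange 199 [346.34170854 227.86934673]
((346.5304260253906, 227.1375274658203), (19.80794334411621, 26.574560165405273), 92.70074462890625)
stand ((208.85206604003906, 213.90548706054688), (38.2099494934082, 35.54048538208008), 6.009006023406982)
[array([0.4894, 0.2842]), array([0.5769, 0.2797]), array([0.5689, 0.1852]), array([0.4816, 0.1906])]
```

View pics/c0.png

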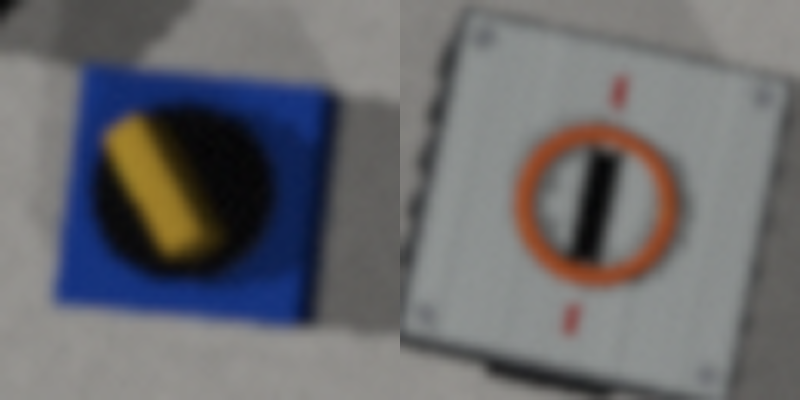

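The crop shows the bar running from about (188,205) to (207,239) in the crop's frame, with its right flank in shade. The slot is dark and the red marks sit along its axis. I'll turn these into world positions.

```bash
python3 - <<'E'
from h import *
T=np.load("top0.npy",allow_pickle=True).item();S=np.load("side0.npy",allow_pickle=True).item()
s60=60/400;k=65/400
f=lambda x,y:(180+x*s60-.5,185+y*s60-.5)
g=lambda x,y:(325+(x-400)*k-.5,175+y*k-.5)
ring=onz(T,356.4,207.8,.102); print("seal top",ring, "2view",near(T,(356.4,207.8),S,(346.5,227.5)))
a,b=onz(T,*g(620,92),.095),onz(T,*g(571,320),.095); d=a-b; print("marks",a,b,(a+b)/2,np.degrees(np.arctan2(d[1],d[0])))
a,b=onz(T,*g(603,150),.095),onz(T,*g(584,262),.095); d=a-b; print("slot",(a+b)/2,np.linalg.norm(d),np.degrees(np.arctan2(d[1],d[0])))
# bar top face left edge & ends
a,b=onz(T,*f(104,138),.085),onz(T,*f(165,258),.085); d=a-b; print("bar left edge",a,b,np.linalg.norm(d),np.degrees(np.arctan2(d[1],d[0])))
hsv=cv2.cvtColor(T["frame"],cv2.COLOR_BGR2HSV);hs=cv2.cvtColor(S["frame"],cv2.COLOR_BGR2HSV)
m=cv2.inRange(hsv,(18,110,120),(35,255,255)); m[:190]=0;m[240:]=0;m[:,:185]=0;m[:,235:]=0
q=cv2.minAreaRect(np.argwhere(m>0)[:,::-1].astype(np.float32)); print(q)
bp=np.array([onz(T,*p,.085)[:2] for p in cv2.boxPoints(q)]);print(bp.round(4),bp.mean(0))
for c in [(cv2.boxPoints(q))]:
  print([ (np.linalg.norm(bp[i]-bp[i-1]).round(4),np.degrees(np.arctan2(*(bp[i]-bp[i-1])[::-1])).round(1)) for i in range(4)])
print("bar 2view", near(T,q[0],S,(238.6,171)))
# black shell ellipse on stand (z=.051)
b=cv2.inRange(hsv,(0,0,0),(180,255,60));b[:195]=0;b[236:]=0;b[:,:192]=0;b[:,224:]=0
# blue stand corners top z=.035
st=np.array([onz(T,*f(*p),.035)[:2] for p in((82,65),(328,90),(308,322),(55,300))]);print("stand",st.round(4),st.mean(0))
c=onz(T,*f(183,190),.051);print("shell",c)
E
```

```text
seal top [ 0.5461482 -0.121824   0.102    ] 2view (array([ 0.54654644, -0.12241833,  0.09327388]), np.float64(0.0009180845533121511))
marks [ 0.58996166 -0.13112543  0.095     ] [ 0.50310641 -0.11346999  0.095     ] [ 0.54653404 -0.12229771  0.095     ] -11.490210231247055
slot [ 0.54635745 -0.12150642  0.095     ] 0.04315548694023552 -9.000761677989253
bar left edge [0.5456726  0.25531825 0.085     ] [0.50393255 0.23177866 0.085     ] 0.04792018090754417 29.421120090277643
((202.10000610351562, 212.2000274658203), (19.230182647705078, 5.366562843322754), 63.43495178222656)
[[0.5466 0.2547]
 [0.5525 0.2437]
 [0.5126 0.2216]
 [0.5067 0.2325]] [0.52960985 0.23810704]
[(np.float64(0.0456), np.float64(29.0)), (np.float64(0.0125), np.float64(-61.7)), (np.float64(0.0457), np.float64(-151.0)), (np.float64(0.0124), np.float64(118.1))]
bar 2view (array([0.52957671, 0.24271594, 0.07098587]), np.float64(0.0023949241357121586))
stand [[0.5768 0.2795]
 [0.5694 0.1878]
 [0.4834 0.1914]
 [0.4896 0.2848]] [0.52981589 0.23585381]
shell [0.53009255 0.23553245 0.051     ]
```

```bash
cat >> h.py <<'E'
from scipy.spatial.transform import Rotation as Ro
def pose():
    o=get_obs();R=Ro.from_euler("xyz",o["orientation"],degrees=True).as_matrix();return o,np.array(o["tool_pos"]),R
def plan(p,jaw,n=None,sm=60,st=10):
    """rows to TCP p, jaw (tool z) world azimuth deg"""
    o,q,R=pose();az=np.degrees(np.arctan2(R[1,2],R[0,2]))
    d=np.array(p)-q;turn=0 if jaw is None else (az-jaw+180)%360-180
    n=n or int(max(np.ceil(np.linalg.norm(d)/sm),np.ceil(abs(turn)/st),1))
    print("t",round(o["clock"],2),"tcp",q.round(4),"jaw",az.round(2),"tilt(x axis)",R[:,0].round(3),"j",np.round(o["joint_pos"],1),"F",np.round(o["force"],1),"M",np.round(o["moment"],2),"open",round(o["opening"],4))
    print("turn total",turn,"n",n)
    for i in range(n):
        Ri=R@Ro.from_rotvec([np.radians(turn*i/n),0,0]).as_matrix()
        print(np.round(Ri.T@d/n*1000,1).tolist(),round(turn/n,2))
E
python3 - <<'E'
from h import *
plan((.5295,.237,.15),119)
plan((.5295,.237,.15),-61)
E
```

```text
t 0.1 tcp [0.262  0.6216 0.2257] jaw -112.86 tilt(x axis) [-0.    -0.001 -1.   ] j [ 83.7  20.6   0.6  -0.  -70.1 -16.5] F [ 0.2 -1.2 -0.3] M [ 0.03 -0.05 -0.01] open 0.0874
turn total 128.14480339553398 n 13
[5.9, 30.5, 19.3] 9.86
[5.9, 33.3, 13.8] 9.86
[5.9, 35.2, 7.9] 9.86
[5.9, 36.0, 1.7] 9.86
[5.9, 35.8, -4.5] 9.86
[5.9, 34.5, -10.5] 9.86
[5.9, 32.2, -16.3] 9.86
[5.9, 28.9, -21.5] 9.86
[5.9, 24.8, -26.2] 9.86
[5.9, 19.9, -30.0] 9.86
[5.9, 14.5, -33.0] 9.86
[5.9, 8.6, -35.0] 9.86
[5.9, 2.5, -35.9] 9.86
t 0.1 tcp [0.262  0.6216 0.2257] jaw -112.86 tilt(x axis) [-0.    -0.001 -1.   ] j [ 83.7  20.6   0.6  -0.  -70.1 -16.5] F [ 0.2 -1.2 -0.3] M [ 0.03 -0.05 -0.01] open 0.0874
turn total -51.855196604466016 n 6
[12.7, 66.0, 41.7] -8.64
[12.7, 59.0, 51.2] -8.64
[12.7, 50.6, 59.5] -8.64
[12.7, 41.1, 66.4] -8.64
[12.7, 30.7, 71.8] -8.64
[12.7, 19.5, 75.6] -8.64
```

```bash
python3 - <<'E'
from h import *
plan((.5295,.237,.16),-61,10)
E
```

```text
t 0.1 tcp [0.262  0.6216 0.2257] jaw -112.86 tilt(x axis) [-0.    -0.001 -1.   ] j [ 83.7  20.6   0.6  -0.  -70.1 -16.5] F [ 0.2 -1.2 -0.3] M [ 0.03 -0.05 -0.01] open 0.0874
turn total -51.855196604466016 n 10
[6.6, 39.6, 25.0] -5.19
[6.6, 37.2, 28.5] -5.19
[6.6, 34.4, 31.8] -5.19
[6.6, 31.4, 34.7] -5.19
[6.6, 28.2, 37.4] -5.19
[6.6, 24.7, 39.8] -5.19
[6.6, 21.0, 41.9] -5.19
[6.6, 17.1, 43.6] -5.19
[6.6, 13.1, 45.0] -5.19
[6.6, 9.0, 46.0] -5.19
```

>>> arm_command(
  commands=[6.5,39.5,25,-5.2,100,6.5,37,28.5,-5.2,100,6.5,34.5,32,-5.2,100,6.5,31.5,34.5,-5.2,100,6.5,28,37.5,-5.2,100],
)

```text
clock: 0.72
tool_pos: [0.3977, 0.4265, 0.19]
orientation: [-25.9, 89.7, -111.7]
force: [0.5, 0.8, 0.4]
opening: 0.0875
```

>>> arm_command(
  commands=[6.5,24.5,40,-5.2,100,6.5,21,42,-5.2,100,6.5,17,43.5,-5.2,100,6.5,13,45,-5.2,100,6.5,9,46,-5.2,100],
)

```text
clock: 1.35
tool_pos: [0.5392, 0.2301, 0.1561]
orientation: [-60.8, 89.6, -119.6]
force: [0.3, 1.0, -0.5]
opening: 0.0876
```

```bash
python3 - <<'E'
from h import *
plan((.5295,.237,.11),-61,4)
for n in("top","side"):
    s=snapshot(n);np.save(n+"1.npy",s,allow_pickle=True)
    u,v=proj(s,(.5295,.237,.08));u=int(u);v=int(v);print(n,u,v)
    x0=max(u-50,0);y0=max(v-50,0);print(x0,y0)
    c=cv2.resize(s["frame"][y0:y0+100,x0:x0+100],(400,400),interpolation=cv2.INTER_CUBIC)
    im=c if n=="top" else np.hstack([im,c])
cv2.imwrite("pics/c1.png",im)
E
```

```text
t 1.35 tcp [0.5392 0.2301 0.1561] jaw -58.84 tilt(x axis) [-0.003 -0.006 -1.   ] j [ 42.3  15.6 -16.2   0.1 -58.5  78.8] F [ 0.3  1.  -0.5] M [ 0.1  -0.1   0.01] open 0.0876
turn total 2.1619495901603614 n 4
[11.5, -1.1, -2.8] 0.54
[11.5, -1.1, -2.7] 0.54
[11.5, -1.2, -2.7] 0.54
[11.5, -1.2, -2.7] 0.54
top 203 212
153 162
side 240 169
190 119
```

View pics/c1.png

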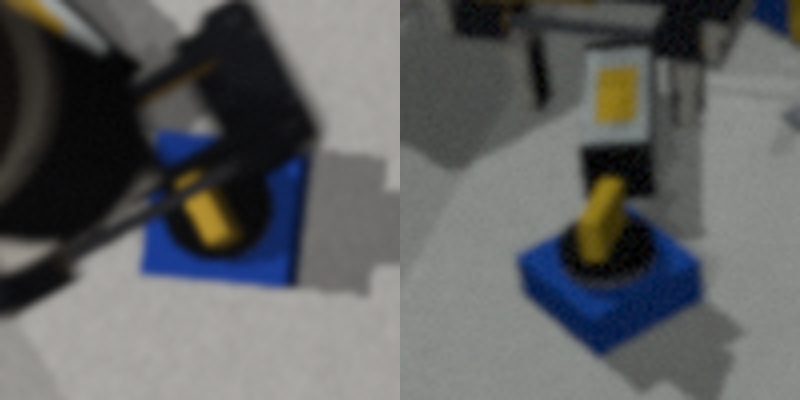

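The crop shows the fingers straddling the yellow bar, with the bar upright on its stand and nothing in the way. I'll correct the small offset and go down.

>>> arm_command(
  commands=[0,-3,-8,1.5,100,20,-1.5,-3,0.5,100,20,0,0,0,100,10,0,0,0,100,0,0,0,0,100],
)

```text
clock: 2.08
tool_pos: [0.527, 0.2384, 0.1044]
orientation: [-63.8, 89.5, -125.2]
force: [-0.5, 0.1, 0.5]
opening: 0.0875
```

```bash
python3 - <<'E'
from h import *
plan((.529,.237,.056),-61,4)
E
```

```text
t 2.08 tcp [0.527  0.2384 0.1044] jaw -61.41 tilt(x axis) [-0.005 -0.007 -1.   ] j [ 43.8  18.  -20.6   0.1 -51.9  74.8] F [-0.5  0.1  0.5] M [-0.02 -0.05 -0.03] open 0.0875
turn total -0.4109305821237683 n 4
[12.1, 0.4, 0.5] -0.1
[12.1, 0.4, 0.5] -0.1
[12.1, 0.4, 0.5] -0.1
[12.1, 0.4, 0.5] -0.1
```

>>> arm_command(
  commands=[12,0.5,0.5,0,100,12,0.5,0.5,0,100,12,0.5,0.5,0,100,12,0,0.5,0,100,0,0,0,0,100],
)

```text
clock: 2.7
tool_pos: [0.5295, 0.2377, 0.0539]
orientation: [-61.2, 89.6, -122.6]
force: [0.0, -1.1, 0.8]
opening: 0.0877
```

```bash
python3 - <<'E'
from h import *
plan((.529,.237,.056),-61,1)
E
```

```text
t 2.7 tcp [0.5295 0.2377 0.0539] jaw -61.42 tilt(x axis) [-0.004 -0.006 -1.   ] j [ 43.5  21.5 -23.3   0.1 -45.6  74.9] F [ 0.  -1.1  0.8] M [-0.11 -0.07  0.02] open 0.0877
turn total -0.4212318803170092 n 1
[-2.1, -0.7, 0.4] -0.42
```

>>> arm_command(
  commands=[-1,0,0,0,100,0,0,0,0,0,0,0,0,0,0,0,0,0,0,0,0,0,0,0,0],
)

```text
clock: 3.32
tool_pos: [0.5303, 0.2382, 0.0562]
orientation: [-52.2, 89.7, -113.6]
force: [0.9, 0.1, 0.5]
opening: 0.053
```

>>> arm_command(
  commands=[0,0,0,0,0,0,0,0,0,0,0,0,0,0,0,0,0,0,0,0],
)

```text
clock: 3.82
tool_pos: [0.5303, 0.2382, 0.0563]
orientation: [-51.7, 89.7, -113.1]
force: [0.4, 0.8, 0.3]
opening: 0.0157
```

```bash
python3 - <<'E'
from h import *
plan((.5463,-.122,.2),-101,1)
E
```

```text
t 3.83 tcp [0.5303 0.2382 0.0563] jaw -61.42 tilt(x axis) [-0.002 -0.005 -1.   ] j [ 43.5  21.4 -23.1   0.2 -45.7  74.9] F [0.4 0.8 0.3] M [-0.1  -0.01 -0.03] open 0.0157
turn total 39.58418867317047 n 1
[-142.1, -158.8, 324.4] 39.58
```

>>> arm_command(
  commands=[-15,0,0,0,0,-30,0,0,0,0,-40,0,0,0,0,-45,0,0,0,0,0,0,0,0,0],
)

```text
clock: 4.45
tool_pos: [0.5303, 0.2384, 0.1934]
orientation: [-50.6, 89.7, -112.0]
force: [-0.4, 1.0, -1.3]
opening: 0.0155
```

```bash
python3 - <<'E'
from h import *
plan((.5463,-.122,.19),-101,10)
E
```

```text
t 4.45 tcp [0.5303 0.2384 0.1934] jaw -61.42 tilt(x axis) [-0.002 -0.005 -1.   ] j [ 43.6  13.3 -14.1   0.1 -62.9  75. ] F [-0.4  1.  -1.3] M [-0.   -0.04  0.01] open 0.0155
turn total 39.582960493012166 n 10
[0.5, -15.8, 32.4] 3.96
[0.5, -13.6, 33.4] 3.96
[0.5, -11.2, 34.3] 3.96
[0.5, -8.8, 35.0] 3.96
[0.5, -6.4, 35.5] 3.96
[0.5, -3.9, 35.9] 3.96
[0.5, -1.4, 36.0] 3.96
[0.5, 1.1, 36.1] 3.96
[0.5, 3.5, 35.9] 3.96
[0.5, 6.0, 35.6] 3.96
```

>>> arm_command(
  commands=[0.5,-16,32.5,4,0,0.5,-13.5,33.5,4,0,0.5,-11,34.5,4,0,0.5,-9,35,4,0,0.5,-6.5,35.5,4,0],
)

```text
clock: 5.08
tool_pos: [0.5355, 0.0545, 0.1919]
orientation: [-48.9, 89.7, -130.7]
force: [0.8, 0.7, -1.0]
opening: 0.0159
```

>>> arm_command(
  commands=[0.5,-4,36,4,0,0.5,-1.5,36,4,0,0.5,1,30,4,0,0,0,0,4,0,0,0,0,3,0],
)

```text
clock: 5.7
tool_pos: [0.5353, -0.0542, 0.1897]
orientation: [-50.9, 89.5, -152.6]
force: [0.2, 0.6, -1.4]
opening: 0.0158
```

```bash
python3 - <<'E'
from h import *
plan((.5463,-.122,.17),-101,3)
for n in("top","side"):
    s=snapshot(n);np.save(n+"2.npy",s,allow_pickle=True)
    u,v=proj(s,(.5463,-.1,.11));x0=int(u)-60;y0=int(v)-60;print(n,x0,y0)
    c=cv2.resize(s["frame"][y0:y0+120,x0:x0+100],(500,600),interpolation=cv2.INTER_CUBIC)[:, :400]
    im=c if n=="top" else np.hstack([im,c])
cv2.imwrite("pics/c2.png",im)
E
```

```text
t 5.7 tcp [ 0.5353 -0.0542  0.1897] jaw -101.73 tilt(x axis) [-0.008 -0.004 -1.   ] j [ 15.2   9.6 -19.4   0.1 -61.5  63. ] F [ 0.2  0.6 -1.4] M [ 0.03 -0.03  0.  ] open 0.0158
turn total -0.7335273855774176 n 3
[6.6, 8.2, 21.3] -0.24
[6.6, 8.1, 21.4] -0.24
[6.6, 8.1, 21.4] -0.24
top 287 147
side 279 157
```

View pics/c2.png

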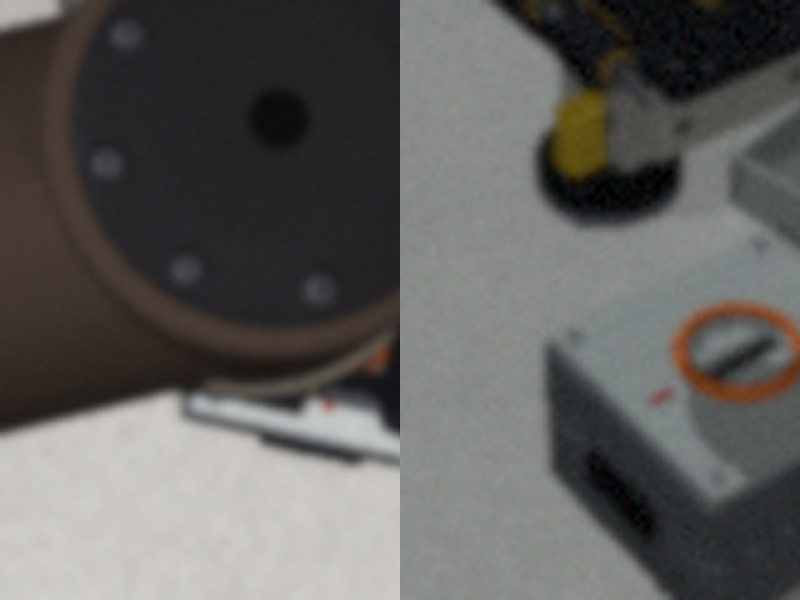

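The side crop shows the held cap, a black shell spanning columns ~306.6–335.2 with its bottom at row ~201.4. The seal and slot are fully visible, but the top view is blocked by the arm. I'll use the cap at its known FK pose to correct the side view's bias on the slot.

```bash
cat > m.py <<'E'
from h import *
S=np.load("side2.npy",allow_pickle=True).item();T=np.load("top0.npy",allow_pickle=True).item();S0=np.load("side0.npy",allow_pickle=True).item()
tcp=np.array([.5353,-.0542,.1897]);ax=np.array([-.008,-.004,-1])
org=tcp-ax*-.0213*1 if 0 else tcp+ax*.0213-ax*0
org=tcp+ax*(.0213) # origin 21.3 mm below TCP
th=np.linspace(0,2*np.pi,361)
def circ(r,h):return [proj(S,org-ax*h+np.array([r*np.cos(t),r*np.sin(t),0])) for t in th]
P=np.array(circ(.033,0)+circ(.033,.006)+circ(.032,.016))
print("pred cols",P[:,0].min(),P[:,0].max(),"bottom",P[:,1].max())
g=cv2.cvtColor(S["frame"],cv2.COLOR_BGR2GRAY).astype(float)
for r in (188,190,192,194): 
    row=g[r,295:350]; print(r,row.astype(int)[5:20],row.astype(int)[33:50])
for c in (316,320,324): print(c,g[192:212,c].astype(int))
for n,s in(("side0",S0),("side2",S)):
    b=(325,205,372,250)
    r,m=blob(s,(0,110,60),(16,255,255),b);q=np.argwhere(r[0][2])[:,::-1]+b[:2]
    e=cv2.fitEllipse(cv2.convexHull(q.astype(np.float32)));print(n,e,onz(s,*e[0],.101))
    for a,c,_ in r[1:]:print(" mark",a,c,onz(s,*c,.095))
c=np.array([(np.cos(t),np.sin(t),0) for t in th])
def g_(x,y):k=65/400;return(325+(x-400)*k-.5,175+y*k-.5)
for z,pts in((.095,((465,8),(795,82))),(.095,((790,85),(727,395))),(.095,((403,340),(725,395)))):
    a,b=[onz(T,*g_(*p),z)for p in pts];d=b-a;print("edge",a[:2],b[:2],np.linalg.norm(d),np.degrees(np.arctan2(d[1],d[0])))
E
python3 m.py
```

```text
pred cols 306.3729177051648 336.1238606430153 bottom 201.37118866720704
188 [137 138 138 136 130 111  66  36  26  38  58  68  75  74  77] [ 69  67  68  68  64  57  56  86 108 122 122 125 125 125 124 118 115]
190 [135 136 140 134 130 108  72  36  19  21  40  58  67  74  74] [ 23  25  18  27  20  22  44  81 107 122 123 124 124 125 122 121 106]
192 [138 136 137 134 129 115  80  44  16  16   9  27  39  35  46] [  8   6  11   0   4  16  43  83 112 122 124 124 122 125 126 118 103]
194 [138 139 140 135 133 123  94  59  30  16   7   7  16  10  15] [ 17   8   2  14  18  26  59  94 115 122 126 124 124 121 120 118 106]
316 [ 23  19  11  16   4  10  21  23  48  63  91 125 135 133 139 139 135 134
 136 139]
320 [ 15   4   5   3  13  14  15  26  43  64  99 124 136 140 135 141 135 137
 138 136]
324 [ 16   8   6  11   2  12  12  32  46  73 107 126 135 135 135 138 139 135
 138 139]
side0 ((346.5636901855469, 227.07510375976562), (18.990652084350586, 26.023929595947266), 94.3183364868164) [ 0.5412682  -0.12625902  0.101     ]
side2 ((346.5521545410156, 227.12489318847656), (19.13006591796875, 25.954687118530273), 93.9715347290039) [ 0.54113047 -0.12634395  0.101     ]
edge [ 0.62096515 -0.07173132] [ 0.59522039 -0.19765268] 0.12852618809028296 -101.55494304256534
edge [ 0.5940294  -0.19575246] [ 0.47624618 -0.17232629] 0.12009027433196032 168.7511123169329
edge [ 0.49428055 -0.05040402] [ 0.47623055 -0.17157551] 0.12250849929113995 -98.47261355251568
```

>>> arm_command(
  commands=[9,9,22,0,0,9,9,22,0,0,9,8,21,0,0,0,0,0,0,0],
)

```text
clock: 6.3
tool_pos: [0.5472, -0.1236, 0.1619]
orientation: [-57.0, 89.5, -158.2]
force: [0.4, 0.3, -0.7]
opening: 0.0162
```

```bash
python3 - <<'E'
from h import *
plan((.5465,-.1225,.16),-101.5,1)
s=snapshot("side");np.save("side3.npy",s,allow_pickle=True)
cv2.imwrite("pics/c3.png",cv2.resize(s["frame"][170:270,290:410],(720,600),interpolation=cv2.INTER_CUBIC))
_,q,R=pose();org=q+R[:,0]*.0213;th=np.linspace(0,2*np.pi,361)
P=np.array([proj(s,org-R[:,0]*h+np.array([r*np.cos(t),r*np.sin(t),0])) for r,h in((.033,0),(.033,.006),(.032,.016)) for t in th])
print("pred",P[:,0].min(),P[:,0].max(),P[:,1].max())
print("ring pred at slot guess",proj(s,(.5465,-.1225,.102)))
g=cv2.cvtColor(s["frame"],cv2.COLOR_BGR2GRAY)
for r in range(204,216,2):print(r,g[r,325:342],g[r,350:370])
for c in(342,346,350):print(c,g[206:226,c])
E
```

```text
t 6.3 tcp [ 0.5472 -0.1236  0.1619] jaw -101.17 tilt(x axis) [-0.009 -0.004 -1.   ] j [  7.4  13.1 -18.8   0.2 -58.6  71.4] F [ 0.4  0.3 -0.7] M [0.03 0.1  0.01] open 0.0162
turn total 0.32557042786771717 n 1
[1.9, -0.9, -1.0] 0.33
pred 332.87768508532287 362.99770425904137 222.5573371193642
ring pred at slot guess (np.float64(346.83565564995723), np.float64(224.76398988170726))
204 [135 136 135 136 138 135 136 133 117  90  59  43  48  65  72  77  82] [72 79 77 74 74 75 78 78 79 72 69 71 76 79 79 76 75 71 71 75]
206 [138 138 139 136 139 138 133 115  86  47  25  33  48  61  72  77  78] [75 78 73 76 78 76 78 77 75 73 70 75 80 79 81 69 59 59 69 76]
208 [137 138 140 138 138 140 132 108  69  25  20  38  51  66  72  71  75] [73 81 78 78 76 80 78 77 73 70 66 72 80 82 82 75 75 76 82 78]
210 [138 137 138 137 134 134 130 108  67  31  16  34  52  64  68  74  79] [69 73 80 77 70 62 53 43 37 42 52 68 79 84 83 83 82 79 79 80]
212 [137 136 136 137 137 136 125 109  68  28  15  20  25  41  60  67  73] [ 41  53  50  45  38  19  11  16   3  15  30  50  77  96 108 112 112 113
 103  95]
214 [139 133 134 133 131 134 124 109  72  39  23  10  10  15  27  35  42] [  7  11   7   6   5  14   9   2  13   3  20  48  82 108 121 124 126 126
 122 119]
342 [ 78  80  76  76  76  75  70  53  33  20  15  13  12   9  31  42  57  88
 116 126]
346 [ 70  73  71  69  64  47  31  10  10   2   7   8  11   0  14  27  50  83
 107 108]
350 [75 75 73 73 69 58 41 22  7  9 10  7 12  8 20 32 44 63 66 61]
```

View pics/c3.png

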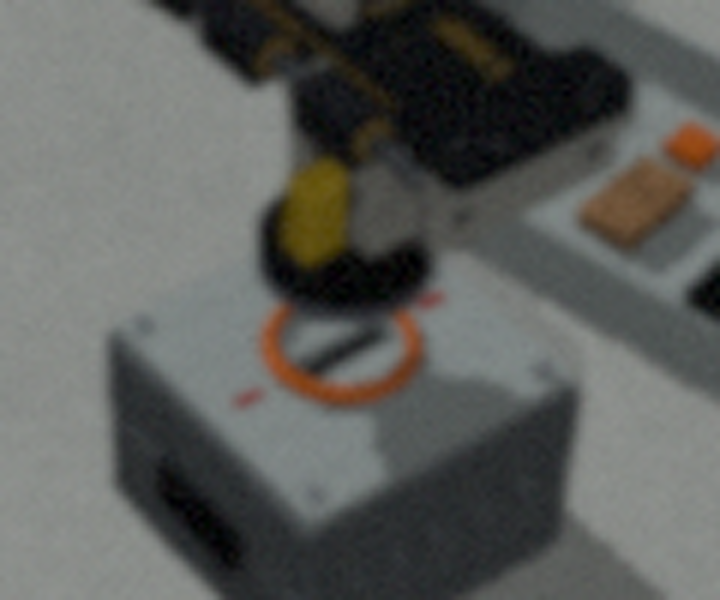

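The cap sits over the seal with silhouette columns 333.0–361.6. The red marks are at crop (247,398) and (430,299), so the cap needs to go about 1.4 mm to the image left.

```bash
python3 - <<'E'
from h import *
s=np.load("side3.npy",allow_pickle=True).item();T=np.load("top0.npy",allow_pickle=True).item()
a,b=[onz(s,290+x/6-.42,170+y/6-.42,.095) for x,y in((247,398),(430,299))];d=b-a
print("marks side",a,b,(a+b)/2,np.degrees(np.arctan2(d[1],d[0])))
c=(a+b)/2
for m in("top0","side3"):
    q=np.load(m+".npy",allow_pickle=True).item();print(m,"slot guess proj",proj(q,(.5463,-.1222,.095)))
plan((.5463,-.1223,.148),-101.5,2)
E
```

```text
marks side [ 0.50090543 -0.11490595  0.095     ] [ 0.58795251 -0.13087166  0.095     ] [ 0.54442897 -0.1228888   0.095     ] -10.393363117472639
top0 slot guess proj (np.float64(356.2451365030993), np.float64(207.98419956380036))
side3 slot guess proj (np.float64(346.5802464959615), np.float64(226.94285106803463))
t 6.35 tcp [ 0.5474 -0.1231  0.1624] jaw -101.16 tilt(x axis) [-0.008 -0.003 -1.   ] j [  7.4  13.1 -18.8   0.2 -58.6  71.3] F [ 0.1  0.3 -2.2] M [-0.   -0.03  0.02] open 0.0157
turn total 0.34095947930609327 n 2
[7.2, -0.6, -0.3] 0.17
[7.2, -0.6, -0.3] 0.17
```

>>> arm_command(
  commands=[6,-1.5,-0.3,0,0,6,0,0,0,0,6,0,0,0,0,0,0,0,0,0],
)

```text
clock: 6.85
tool_pos: [0.5457, -0.1206, 0.1437]
orientation: [-56.1, 89.5, -157.1]
force: [-0.3, 0.2, -1.2]
opening: 0.016
```

```bash
python3 - <<'E'
from h import *
plan((.546,-.1225,.135),-101.2,5)
E
```

```text
t 6.85 tcp [ 0.5457 -0.1206  0.1437] jaw -100.98 tilt(x axis) [-0.007 -0.003 -1.   ] j [  7.7  13.9 -20.4   0.1 -56.1  71.2] F [-0.3  0.2 -1.2] M [ 0.01 -0.   -0.02] open 0.016
turn total 0.22144173922993104 n 5
[1.7, 0.1, 0.4] 0.04
[1.7, 0.1, 0.4] 0.04
[1.7, 0.1, 0.4] 0.04
[1.7, 0.1, 0.4] 0.04
[1.7, 0.1, 0.4] 0.04
```

>>> arm_command(
  commands=[1,0.3,1.8,0.2,0,2,0,0,0,0,2,0,0,0,0,0,0,0,0,0],
)

```text
clock: 7.35
tool_pos: [0.5459, -0.1225, 0.1388]
orientation: [-53.4, 89.6, -154.6]
force: [0.4, -0.2, -1.7]
opening: 0.016
```

```bash
python3 - <<'E'
from h import *
plan((.546,-.1225,.133),-101.2,3)
E
```

```text
t 7.35 tcp [ 0.5459 -0.1225  0.1388] jaw -101.18 tilt(x axis) [-0.007 -0.003 -1.   ] j [  7.5  14.2 -20.7   0.2 -55.4  71.2] F [ 0.4 -0.2 -1.7] M [-0.03 -0.03  0.02] open 0.016
turn total 0.022985908615964945 n 3
[1.9, 0.0, -0.0] 0.01
[1.9, 0.0, -0.0] 0.01
[1.9, 0.0, -0.0] 0.01
```

>>> arm_command(
  commands=[1.5,0,0,0,0,1.5,0,0,0,0,1.5,0,0,0,0],
)

```text
clock: 7.72
tool_pos: [0.546, -0.1225, 0.1342]
orientation: [-52.1, 89.6, -153.2]
force: [0.0, -0.5, -1.9]
opening: 0.0158
```

```bash
python3 - <<'E'
from h import *
plan((.546,-.1225,.133),-101.2,3)
E
```

```text
t 7.72 tcp [ 0.546  -0.1225  0.1342] jaw -101.18 tilt(x axis) [-0.006 -0.003 -1.   ] j [  7.5  14.5 -21.1   0.2 -54.8  71.2] F [ 0.  -0.5 -1.9] M [-0.01 -0.03  0.01] open 0.0158
turn total 0.020688682715785944 n 3
[0.4, -0.0, -0.0] 0.01
[0.4, -0.0, -0.0] 0.01
[0.4, -0.0, -0.0] 0.01
```

>>> arm_command(
  commands=[1.5,0,0,0,0,1.5,0,0,0,0,1,0,0,0,0],
)

```text
clock: 8.1
tool_pos: [0.546, -0.1225, 0.1298]
orientation: [-52.5, 89.6, -153.7]
force: [-0.4, -0.7, -2.5]
opening: 0.0156
```

```bash
python3 - <<'E'
from h import *
plan((.546,-.1225,.120),-101.2,3)
E
```

```text
t 8.1 tcp [ 0.546  -0.1225  0.1298] jaw -101.18 tilt(x axis) [-0.006 -0.003 -1.   ] j [  7.5  14.7 -21.4   0.2 -54.3  71.2] F [-0.4 -0.7 -2.5] M [-0.03 -0.03  0.02] open 0.0156
turn total 0.022193010234616395 n 3
[3.3, 0.0, -0.0] 0.01
[3.3, 0.0, -0.0] 0.01
[3.3, 0.0, -0.0] 0.01
```

>>> arm_command(
  commands=[1.5,0,0,0,0,1.5,0,0,0,0,1.5,0,0,0,0,1.5,0,0,0,0,1.5,0,0,0,0],
)

```text
clock: 8.72
tool_pos: [0.5462, -0.1226, 0.1222]
orientation: [-48.6, 89.6, -149.8]
force: [-1.1, 0.4, 3.7]
opening: 0.0158
```

```bash
python3 - <<'E'
from h import *
plan((.546,-.1225,.119),-101.2,3)
E
```

```text
t 8.72 tcp [ 0.5462 -0.1226  0.1222] jaw -101.17 tilt(x axis) [-0.006 -0.003 -1.   ] j [  7.5  15.2 -21.9   0.2 -53.3  71.2] F [-1.1  0.4  3.7] M [0.07 0.32 0.03] open 0.0158
turn total 0.034559032500567355 n 3
[1.1, -0.1, -0.0] 0.01
[1.1, -0.1, -0.0] 0.01
[1.1, -0.1, -0.0] 0.01
```

>>> arm_command(
  commands=[1,0,0,0,0,1,0,0,0,0,0.5,0,0,0,0,0,0,0,0,0],
)

```text
clock: 9.22
tool_pos: [0.547, -0.1228, 0.1211]
orientation: [-32.8, 89.7, -134.0]
force: [-1.4, -0.2, 4.1]
opening: 0.0155
```

```bash
python3 - <<'E'
from h import *
plan((.546,-.1225,.119),-101.2,3)
E
```

```text
t 9.22 tcp [ 0.547  -0.1228  0.1211] jaw -101.14 tilt(x axis) [-0.004 -0.004 -1.   ] j [  7.5  15.3 -22.    0.2 -53.   71.2] F [-1.4 -0.2  4.1] M [ 0.14  0.54 -0.01] open 0.0155
turn total 0.06462130070713101 n 3
[0.7, -0.3, -0.0] 0.02
[0.7, -0.3, -0.0] 0.02
[0.7, -0.3, -0.0] 0.02
```

>>> arm_command(
  commands=[2,-0.5,0,0,0,2,0,0,0,0],
)

```text
clock: 9.48
tool_pos: [0.5473, -0.1229, 0.1181]
orientation: [-11.8, 89.7, -112.9]
force: [-3.5, 0.9, 15.9]
opening: 0.0155
```

```bash
python3 - <<'E'
from h import *
plan((.546,-.1225,.119),-101.2,3)
E
```

```text
t 9.47 tcp [ 0.5473 -0.1229  0.1181] jaw -101.11 tilt(x axis) [-0.002 -0.004 -1.   ] j [  7.5  15.4 -22.3   0.3 -52.4  71.2] F [-3.5  0.9 15.9] M [ 0.73  1.35 -0.01] open 0.0155
turn total 0.09321552885137407 n 3
[-0.3, -0.4, -0.0] 0.03
[-0.3, -0.4, -0.0] 0.03
[-0.3, -0.4, -0.0] 0.03
```

>>> arm_command(
  commands=[0,-0.8,0,0,0,0.8,0,0,4,0],
)

```text
clock: 9.72
tool_pos: [0.5478, -0.123, 0.1188]
orientation: [28.9, 89.7, -76.3]
force: [-1.2, -0.3, 8.2]
opening: 0.0162
```

```bash
python3 - <<'E'
from h import *
plan((.546,-.1225,.119),-101.2,3)
E
```

```text
t 9.72 tcp [ 0.5478 -0.123   0.1188] jaw -105.13 tilt(x axis) [ 0.001 -0.005 -1.   ] j [  7.5  15.3 -22.3   0.4 -52.3  67.1] F [-1.2 -0.3  8.2] M [0.08 0.55 0.04] open 0.0162
turn total -3.928414249012917 n 3
[-0.1, -0.6, 0.0] -1.31
[-0.1, -0.6, -0.0] -1.31
[-0.1, -0.6, -0.0] -1.31
```

>>> arm_command(
  commands=[0.8,-0.3,0,5,0,0.8,-0.3,0,6,0],
)

```text
clock: 9.98
tool_pos: [0.5491, -0.1231, 0.1189]
orientation: [67.5, 89.6, -48.9]
force: [-1.1, -0.5, 7.5]
opening: 0.0159
```

```bash
python3 - <<'E'
from h import *
plan((.546,-.1225,.119),-101.2,3)
E
```

```text
t 9.97 tcp [ 0.5491 -0.1231  0.1189] jaw -116.41 tilt(x axis) [ 0.005 -0.006 -1.   ] j [  7.6  15.3 -22.4   0.5 -52.1  55.8] F [-1.1 -0.5  7.5] M [-0.04  0.42  0.06] open 0.0159
turn total -15.20559454299439 n 3
[-0.0, -1.0, 0.3] -5.07
[-0.0, -1.0, 0.2] -5.07
[-0.0, -1.0, 0.1] -5.07
```

>>> arm_command(
  commands=[0.7,-1.5,0.3,5,0,0.7,-1.5,0.5,5,0],
)

```text
clock: 10.22
tool_pos: [0.5482, -0.1228, 0.1193]
orientation: [90.7, 89.3, -36.0]
force: [-0.9, -1.0, 7.3]
opening: 0.0158
```

```bash
python3 - <<'E'
from h import *
plan((.546,-.1225,.119),-101.2,3)
E
```

```text
t 10.22 tcp [ 0.5482 -0.1228  0.1193] jaw -126.7 tilt(x axis) [ 0.009 -0.007 -1.   ] j [  7.7  15.  -22.7   0.6 -51.7  45.3] F [-0.9 -1.   7.3] M [-0.31  0.32 -0.  ] open 0.0158
turn total -25.497027709077997 n 3
[0.1, -0.7, 0.4] -8.5
[0.1, -0.7, 0.3] -8.5
[0.1, -0.7, 0.2] -8.5
```

>>> arm_command(
  commands=[0.7,-1.3,0.8,5,0,0.7,-1,0.8,5,0],
)

```text
clock: 10.48
tool_pos: [0.5473, -0.123, 0.1195]
orientation: [106.5, 89.1, -30.5]
force: [-1.0, -1.0, 6.5]
opening: 0.0155
```

```bash
python3 - <<'E'
from h import *
plan((.546,-.1225,.119),-101.2,3)
E
```

```text
t 10.47 tcp [ 0.5473 -0.123   0.1195] jaw -136.97 tilt(x axis) [ 0.013 -0.008 -1.   ] j [  7.7  14.8 -23.1   0.7 -51.4  34.9] F [-1.  -1.   6.5] M [-0.2   0.35  0.05] open 0.0155
turn total -35.77273726934055 n 3
[0.1, -0.4, 0.2] -11.92
[0.1, -0.5, 0.1] -11.92
[0.1, -0.5, 0.0] -11.92
```

```bash
cat > q.py <<'E'
from h import *
o,q,R=pose();az=np.degrees(np.arctan2(R[1,2],R[0,2]))
print("turned",round((-101.15-az)%360,2),"tcp",q.round(4),"F",np.round(o["force"],1),"M",np.round(o["moment"],3),"tau6",np.round(o["tau"][5],3),"x",R[:,0].round(3),"j6",round(o["joint_pos"][5],1),"op",round(o["opening"],4))
E
python3 q.py
```

```text
turned 35.82 tcp [ 0.5473 -0.123   0.1195] F [-1.  -1.   6.5] M [-0.198  0.345  0.046] tau6 1.159 x [ 0.013 -0.008 -1.   ] j6 34.9 op 0.0155
```

>>> arm_command(
  commands=[0.3,-0.3,0.3,5,0],
)

```text
clock: 10.6
tool_pos: [0.5474, -0.1232, 0.1198]
orientation: [112.4, 89.0, -29.8]
force: [-0.2, -1.4, 7.5]
opening: 0.016
```

```bash
python3 q.py
```

```text
turned 40.97 tcp [ 0.5474 -0.1232  0.1198] F [-0.2 -1.4  7.5] M [-0.12   0.601  0.016] tau6 1.148 x [ 0.015 -0.008 -1.   ] j6 29.7 op 0.016
```

>>> arm_command(
  commands=[0.3,-0.3,0.3,5,0],
)

```text
clock: 10.72
tool_pos: [0.5475, -0.1234, 0.1201]
orientation: [118.0, 89.0, -29.2]
force: [-1.1, -0.9, 7.1]
opening: 0.0156
```

```bash
python3 q.py
```

```text
turned 46.12 tcp [ 0.5475 -0.1234  0.1201] F [-1.1 -0.9  7.1] M [-0.13   0.556  0.004] tau6 1.152 x [ 0.016 -0.009 -1.   ] j6 24.5 op 0.0156
```

>>> arm_command(
  commands=[0.3,-0.3,0.3,5,0],
)

```text
clock: 10.85
tool_pos: [0.5476, -0.1235, 0.1203]
orientation: [123.9, 88.9, -28.5]
force: [0.1, -0.9, 4.4]
opening: 0.0158
```

```bash
python3 q.py
```

```text
turned 51.27 tcp [ 0.5476 -0.1235  0.1203] F [ 0.1 -0.9  4.4] M [0.011 0.276 0.09 ] tau6 1.138 x [ 0.017 -0.009 -1.   ] j6 19.3 op 0.0158
```

>>> arm_command(
  commands=[0.3,-0.3,0.3,5,0],
)

```text
clock: 10.98
tool_pos: [0.5478, -0.1235, 0.1203]
orientation: [130.1, 88.8, -27.5]
force: [0.0, -0.9, 4.5]
opening: 0.0159
```

```bash
python3 q.py
```

```text
turned 56.42 tcp [ 0.5478 -0.1235  0.1203] F [ 0.  -0.9  4.5] M [-0.061  0.183  0.069] tau6 1.133 x [ 0.018 -0.009 -1.   ] j6 14.1 op 0.0159
```

>>> arm_command(
  commands=[0.2,-0.3,0.1,5,0],
)

```text
clock: 11.1
tool_pos: [0.5478, -0.1235, 0.1203]
orientation: [134.8, 88.8, -27.9]
force: [-0.9, -2.1, 4.0]
opening: 0.0162
```

```bash
python3 q.py
```

```text
turned 61.58 tcp [ 0.5478 -0.1235  0.1203] F [-0.9 -2.1  4. ] M [-0.402  0.473  0.036] tau6 1.13 x [ 0.018 -0.01  -1.   ] j6 8.9 op 0.0162
```

>>> arm_command(
  commands=[0.2,-0.3,0.1,5,0],
)

```text
clock: 11.22
tool_pos: [0.5478, -0.1235, 0.1202]
orientation: [139.2, 88.8, -28.7]
force: [-1.2, -1.7, 4.3]
opening: 0.0157
```

```bash
python3 q.py
```

```text
turned 66.73 tcp [ 0.5478 -0.1235  0.1202] F [-1.2 -1.7  4.3] M [-0.462  0.543  0.027] tau6 1.134 x [ 0.019 -0.01  -1.   ] j6 3.7 op 0.0157
```

>>> arm_command(
  commands=[0.2,-0.3,0.1,5,0],
)

```text
clock: 11.35
tool_pos: [0.5478, -0.1236, 0.1202]
orientation: [143.3, 88.8, -29.8]
force: [-0.9, -2.5, 4.8]
opening: 0.016
```

```bash
python3 q.py
```

```text
turned 71.89 tcp [ 0.5478 -0.1236  0.1202] F [-0.9 -2.5  4.8] M [-0.357  0.481  0.071] tau6 1.137 x [ 0.019 -0.011 -1.   ] j6 -1.5 op 0.016
```

>>> arm_command(
  commands=[0.2,-0.3,0.1,5,0],
)

```text
clock: 11.48
tool_pos: [0.5478, -0.1236, 0.1202]
orientation: [147.6, 88.7, -30.6]
force: [-1.5, -1.1, 4.6]
opening: 0.016
```

```bash
python3 q.py
```

```text
turned 77.05 tcp [ 0.5478 -0.1236  0.1202] F [-1.5 -1.1  4.6] M [-0.266  0.635  0.065] tau6 1.134 x [ 0.019 -0.011 -1.   ] j6 -6.7 op 0.016
```

>>> arm_command(
  commands=[0.2,-0.3,0.1,5,0],
)

```text
clock: 11.6
tool_pos: [0.5473, -0.1236, 0.1201]
orientation: [150.7, 88.8, -32.6]
force: [-3.4, 0.1, 6.4]
opening: 0.0157
```

```bash
python3 q.py
```

```text
turned 82.21 tcp [ 0.5473 -0.1236  0.1201] F [-3.4  0.1  6.4] M [0.309 1.538 0.051] tau6 1.124 x [ 0.018 -0.012 -1.   ] j6 -11.9 op 0.0157
```

>>> arm_command(
  commands=[0.2,-0.3,0.1,5,0],
)

```text
clock: 11.72
tool_pos: [0.5466, -0.1234, 0.1201]
orientation: [153.7, 88.8, -34.8]
force: [-3.6, 1.7, 7.3]
opening: 0.0161
```

```bash
python3 q.py
```

```text
turned 87.38 tcp [ 0.5466 -0.1234  0.1201] F [-3.6  1.7  7.3] M [0.656 1.785 0.108] tau6 1.106 x [ 0.017 -0.012 -1.   ] j6 -17.1 op 0.0161
```

>>> arm_command(
  commands=[0.2,-0.3,0.1,5,0],
)

```text
clock: 11.85
tool_pos: [0.5457, -0.1232, 0.1199]
orientation: [156.1, 88.9, -37.6]
force: [-4.8, 0.1, 8.7]
opening: 0.0158
```

```bash
python3 q.py
```

```text
turned 92.55 tcp [ 0.5457 -0.1232  0.1199] F [-4.8  0.1  8.7] M [0.711 1.812 0.144] tau6 1.078 x [ 0.016 -0.012 -1.   ] j6 -22.3 op 0.0158
```

>>> arm_command(
  commands=[0.2,-0.3,0.1,5,0],
)

```text
clock: 11.98
tool_pos: [0.5452, -0.123, 0.1199]
orientation: [158.9, 88.9, -39.9]
force: [-2.6, -0.6, 6.5]
opening: 0.0158
```

```bash
python3 q.py
```

```text
turned 97.7 tcp [ 0.5452 -0.123   0.1199] F [-2.6 -0.6  6.5] M [-0.077  1.014  0.365] tau6 0.835 x [ 0.015 -0.012 -1.   ] j6 -27.4 op 0.0158
```

>>> arm_command(
  commands=[0.1,0,0,4,0],
)

```text
clock: 12.1
tool_pos: [0.545, -0.1231, 0.1199]
orientation: [161.6, 88.9, -41.4]
force: [-2.2, 0.6, 4.9]
opening: 0.016
```

```bash
python3 q.py
```

```text
turned 101.8 tcp [ 0.545  -0.1231  0.1199] F [-2.2  0.6  4.9] M [0.592 0.83  0.358] tau6 0.395 x [ 0.014 -0.013 -1.   ] j6 -31.6 op 0.016
```

>>> arm_command(
  commands=[0.1,0,0,4,0],
)

```text
clock: 12.22
tool_pos: [0.545, -0.123, 0.12]
orientation: [166.3, 88.9, -40.7]
force: [-1.1, 1.2, 7.7]
opening: 0.0156
```

```bash
python3 q.py
```

```text
turned 105.93 tcp [ 0.545 -0.123  0.12 ] F [-1.1  1.2  7.7] M [0.53  0.704 0.006] tau6 1.0 x [ 0.015 -0.013 -1.   ] j6 -35.7 op 0.0156
```

>>> arm_command(
  commands=[0.1,0,0,4,0],
)

```text
clock: 12.35
tool_pos: [0.5451, -0.123, 0.1202]
orientation: [171.0, 88.9, -40.2]
force: [-1.9, 1.1, 5.9]
opening: 0.0159
```

```bash
python3 q.py
```

```text
turned 110.06 tcp [ 0.5451 -0.123   0.1202] F [-1.9  1.1  5.9] M [0.453 0.724 0.049] tau6 0.943 x [ 0.015 -0.013 -1.   ] j6 -39.8 op 0.0159
```

>>> arm_command(
  commands=[0.1,0,0,4,0],
)

```text
clock: 12.48
tool_pos: [0.545, -0.123, 0.1202]
orientation: [174.9, 88.9, -40.5]
force: [-2.5, 1.6, 6.8]
opening: 0.0162
```

```bash
python3 q.py
```

```text
turned 114.19 tcp [ 0.545  -0.123   0.1202] F [-2.5  1.6  6.8] M [0.939 1.145 0.125] tau6 0.867 x [ 0.015 -0.013 -1.   ] j6 -44.0 op 0.0162
```

>>> arm_command(
  commands=[0.1,0,0,4,0],
)

```text
clock: 12.6
tool_pos: [0.5446, -0.1229, 0.1202]
orientation: [178.2, 88.9, -41.3]
force: [-2.4, 0.7, 5.5]
opening: 0.016
```

```bash
python3 q.py
```

```text
turned 118.32 tcp [ 0.5446 -0.1229  0.1202] F [-2.4  0.7  5.5] M [0.838 1.045 0.196] tau6 0.713 x [ 0.014 -0.012 -1.   ] j6 -48.1 op 0.016
```

>>> arm_command(
  commands=[0.1,0,0,4,0],
)

```text
clock: 12.72
tool_pos: [0.5445, -0.1228, 0.1202]
orientation: [-178.4, 88.9, -41.9]
force: [-1.8, -0.8, 4.7]
opening: 0.0157
```

```bash
python3 q.py
```

```text
turned 122.42 tcp [ 0.5445 -0.1228  0.1202] F [-1.8 -0.8  4.7] M [0.277 0.76  0.409] tau6 0.487 x [ 0.014 -0.012 -1.   ] j6 -52.2 op 0.0157
```

>>> arm_command(
  commands=[0.1,0,0,4,0],
)

```text
clock: 12.85
tool_pos: [0.5443, -0.1227, 0.1202]
orientation: [-174.6, 88.9, -42.3]
force: [-2.9, 1.5, 5.8]
opening: 0.0158
```

```bash
python3 q.py
```

```text
turned 126.52 tcp [ 0.5443 -0.1227  0.1202] F [-2.9  1.5  5.8] M [0.914 0.897 0.083] tau6 0.816 x [ 0.014 -0.012 -1.   ] j6 -56.3 op 0.0158
```

>>> arm_command(
  commands=[0.1,0,0,3,0],
)

```text
clock: 12.98
tool_pos: [0.5445, -0.1226, 0.1203]
orientation: [-170.5, 88.9, -41.2]
force: [-1.1, 0.2, 4.0]
opening: 0.016
```

```bash
python3 q.py
```

```text
turned 129.63 tcp [ 0.5445 -0.1226  0.1203] F [-1.1  0.2  4. ] M [ 0.382  0.284 -0.018] tau6 0.649 x [ 0.014 -0.012 -1.   ] j6 -59.4 op 0.016
```

The second click shows as the moment falling from 0.41 to 0.08 N m between 122° and 126°, and the torque is now near zero. I'll stop turning and release.

>>> arm_command(
  commands=[0,0,0,0,0,0,0,0,0,0,0,0,0,0,30,0,0,0,0,60,0,0,0,0,100],
)

```text
clock: 13.6
tool_pos: [0.5441, -0.1225, 0.1192]
orientation: [-172.1, 89.0, -42.7]
force: [-0.2, -0.4, -1.0]
opening: 0.0405
```

>>> arm_command(
  commands=[0,0,0,0,100,0,0,0,0,100,0,0,0,0,100,0,0,0,0,100],
)

```text
clock: 14.1
tool_pos: [0.544, -0.1224, 0.1189]
orientation: [-172.8, 89.0, -43.4]
force: [-0.5, 0.1, -0.2]
opening: 0.0804
```

```bash
python3 q.py
```

```text
turned 129.49 tcp [ 0.544  -0.1224  0.1189] F [-0.5  0.1 -0.2] M [ 0.159 -0.124  0.005] tau6 0.002 x [ 0.013 -0.012 -1.   ] j6 -59.2 op 0.0804
```

Lift straight up, back off toward +y, and look.

>>> arm_command(
  commands=[-15,0,0,0,100,-30,0,0,0,100,-40,0,0,0,100,-40,0,0,0,100,0,0,0,0,100],
)

```text
clock: 14.72
tool_pos: [0.5427, -0.1213, 0.2524]
orientation: [-169.7, 88.9, -40.3]
force: [-0.0, -0.7, -1.2]
opening: 0.0878
```

```bash
python3 - <<'E'
from h import *
plan((.45,.15,.26),None,6)
s=snapshot("side");np.save("side4.npy",s,allow_pickle=True)
E
```

```text
t 14.72 tcp [ 0.5427 -0.1213  0.2524] jaw 129.38 tilt(x axis) [ 0.015 -0.013 -1.   ] j [  8.2   7.8 -13.4   0.9 -68.1 -59.1] F [-0.  -0.7 -1.2] M [ 0.15 -0.08 -0.03] open 0.0878
turn total 0 n 6
[-2.1, -16.8, 44.7] 0.0
[-2.1, -16.8, 44.7] 0.0
[-2.1, -16.8, 44.7] 0.0
[-2.1, -16.8, 44.7] 0.0
[-2.1, -16.8, 44.7] 0.0
[-2.1, -16.8, 44.7] 0.0
```

>>> arm_command(
  commands=[-2,-17,45,0,100,-2,-17,45,0,100,-2,-17,45,0,100,-2,-17,45,0,100,-2,-17,45,0,100],
)

```text
clock: 15.4
tool_pos: [0.461, 0.1097, 0.254]
orientation: [166.3, 89.1, -64.7]
force: [0.8, 0.2, 0.4]
opening: 0.0876
```

>>> arm_command(
  commands=[-2,-17,45,0,100,0,0,0,0,100,0,0,0,0,100],
)

```text
clock: 15.78
tool_pos: [0.4431, 0.1586, 0.2541]
orientation: [156.5, 89.1, -74.3]
force: [0.1, 0.0, 0.1]
opening: 0.0879
```

```bash
python3 - <<'E'
from h import *
for n,w in(("top",(.545,-.122,.12)),("side",(.545,-.122,.12))):
    s=snapshot(n);np.save(n+"5.npy",s,allow_pickle=True);u,v=proj(s,w);x0=int(u)-35;y0=int(v)-35;print(n,x0,y0)
    c=cv2.resize(s["frame"][y0:y0+70,x0:x0+70],(400,400),interpolation=cv2.INTER_CUBIC)
    im=c if n=="top" else np.hstack([im,c])
    print("cap centre proj (z .115)",proj(s,(.545,-.1227,.115)))
cv2.imwrite("pics/c5.png",im)
plan((.45,.15,.26),None,1)
E
```

```text
top 322 172
cap centre proj (z .115) (np.float64(357.3808105898109), np.float64(207.84426254546926))
side 311 184
cap centre proj (z .115) (np.float64(346.6486112799915), np.float64(221.01678098590216))
t 15.88 tcp [0.4435 0.158  0.2542] jaw 129.16 tilt(x axis) [ 0.005 -0.015 -1.   ] j [ 44.4  -0.2 -21.8   0.9 -68.8 -95.5] F [ 0.4 -0.4 -0.4] M [ 0.09 -0.09 -0.02] open 0.0876
turn total 0 n 1
[-5.6, 0.0, -10.4] 0.0
```

View pics/c5.png

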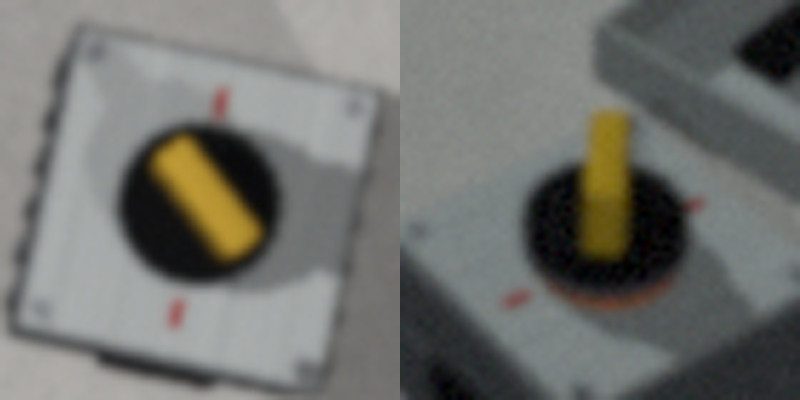

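The cap sits flat on the seal, clear of the gripper, with the bar at an angle (top crop, bar from about (170,145) to (243,247), shell centre about (199,204)). I'll check the numbers.

```bash
python3 - <<'E'
from h import *
T=np.load("top5.npy",allow_pickle=True).item();b=(335,185,380,230)
r,m=blob(T,(18,90,70),(35,255,255),b);q=cv2.minAreaRect((np.argwhere(r[0][2])[:,::-1]+b[:2]).astype(np.float32))
bp=np.array([onz(T,*p,.149)[:2] for p in cv2.boxPoints(q)])
print("bar centre",bp.mean(0),[(np.linalg.norm(bp[i]-bp[i-1]).round(4),np.degrees(np.arctan2(*(bp[i]-bp[i-1])[::-1])).round(1)) for i in range(4)])
g=cv2.cvtColor(T["frame"],cv2.COLOR_BGR2HSV)[185:230,335:380]
k=((g[...,2]<60)|(m>0)).astype(np.uint8);n,l,st,c=cv2.connectedComponentsWithStats(k);i=1+np.argmax(st[1:,4])
e=cv2.fitEllipse(cv2.convexHull((np.argwhere(l==i)[:,::-1]+b[:2]).astype(np.float32)));print("shell",e,onz(T,*e[0],.113))
T0=np.load("top0.npy",allow_pickle=True).item()
d=cv2.absdiff(T["frame"],T0["frame"]).max(2);n,l,st,c=cv2.connectedComponentsWithStats((d>60).astype(np.uint8))
print([(st[i,:5].tolist()) for i in range(1,n) if st[i,4]>25])
E
```

```text
bar centre [ 0.54625868 -0.11925228] [(np.float64(0.052), np.float64(38.7)), (np.float64(0.0208), np.float64(-51.0)), (np.float64(0.0521), np.float64(-141.5)), (np.float64(0.0207), np.float64(128.8))]
shell ((356.6195983886719, 207.26487731933594), (26.718034744262695, 27.29989242553711), 105.81303405761719) [ 0.54645808 -0.12116268  0.113     ]
[[343, 194, 27, 27, 504], [0, 200, 261, 200, 22757], [248, 210, 14, 18, 117], [154, 306, 137, 61, 4293], [291, 324, 140, 76, 6834]]
```

```bash
python3 -c "
from plant import *
print(close_job())"
```

```text
the job is handed in; nothing more can be done
None
```

I took the cap from its stand, put its crossbar through the pod slot, locked it clockwise under the plate and gave it two ratchet clicks. Then I released it, backed the arm away and handed the job in at about 16 s; no verdict was reported.

**Pressing:** the wrist force reading peaked at about 16 N (roughly 18 N on the pod, counting the cap's weight), against the 40 N limit. No ratchet load showed before the cap was past the 0.55 rad lock angle.

**Turning:** the end stop was felt at roughly 82°. The moment fell twice, from about 0.36 to 0 N m near 104° and from about 0.41 to 0.08 N m near 125°. I stopped at 129.5°.

**Last checks:**
- **Position:** the shell centre measures (0.5465, −0.1212) and the slot about (0.546, −0.122), so they agree to 1–2 mm. The bar top gave y = −0.119, about 3 mm off, still inside the 5 mm limit.
- **Ratchet:** the bar stayed where I let go of it (38.7° in the picture, 39.4° at release). Its slip on the core is about 47° (0.83 rad), inside the 0.6 to 1.37 rad range. This is inferred from the torque readings, because the crossbar is hidden under the plate.
- **Seating:** in the picture the cap lies flat on the seal. I did not measure its height or tilt after release.
- **Other things on the bench:** the visible ones show no change in the before and after top views. The arm and its shadow covered the lower left of the last top view, so the adapter there was not rechecked. The arm never went low near it.

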